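# Make up the candle-holder and plaque kits on their pin trays

### The job

Make up the two kits from the stock lying between the trays. On the tray whose dowel pins stand far apart, drop the bark-edged board whose holes fit them flat down over both pins, and stand the brass candle cup in the tray's lipped recess; on the tray whose pins stand close together, do the same with the board that fits those pins, and put both the arched plaque and the turned knob in its recess. Everything keeps the side up that it has now and lies or stands fully on the tray floor; the spare board that fits neither tray stays flat on the bench off the trays, and the tin and the glue bottle stay where they are.

Things in the scene. Friction and masses are not known exactly. Their poses are not given: they have to be found in the camera images.
- tray_wide: Fixed plywood kit tray, 140 (x) x 222 (y) mm. Origin: centre of underside; floor 6 above it. Two steel dowel pins, 8 dia, pointed above 12, 22 high over the floor, 80 apart at x = +-40, y = -55. Other half: parts recess, 126 (x) x 98 (y) inside, centre x = 0, y = +55, same floor, dark lip 6 wide, 6 high. This is the candle-holder kit's tray (pins far apart).
- tray_narrow: Fixed plywood kit tray, 140 (x) x 222 (y) mm. Origin: centre of underside; floor 6 above it. Two steel dowel pins, 8 dia, pointed above 12, 22 high over the floor, 40 apart at x = +-20, y = +55. Other half: parts recess, 126 (x) x 98 (y) inside, centre x = 0, y = -55, same floor, dark lip 6 wide, 6 high. This is the plaque kit's tray (pins close together).
- board_wide: Loose bark-edged wooden board lying flat, 116 (x) x 56 (y, over its two dark bark edges) x 16 mm thick, about 90 g. Two round through holes, 16 dia, on its long centre line, 80 apart (x = +-40). Origin: centre of underside. Holes furthest apart of the three boards, near its ends; fits tray_wide, either way round.
- board_narrow: Loose bark-edged wooden board lying flat, 116 (x) x 56 (y, over its two dark bark edges) x 16 mm thick, about 90 g. Two round through holes, 16 dia, on its long centre line, 40 apart (x = +-20). Origin: centre of underside. Holes closest together of the three boards; fits tray_narrow, either way round.
- board_mid: Loose bark-edged wooden board lying flat, 116 (x) x 56 (y, over its two dark bark edges) x 16 mm thick, about 90 g. Two round through holes, 16 dia, on its long centre line, 60 apart (x = +-30). Origin: centre of underside. The spare: fits neither tray; it stays on the bench.
- candle_cup: Loose brass candle cup, open at the top, standing upright, 30 tall, 40 in outer diameter at the rim and a little narrower at the foot, wall 3, about 80 g. Origin: centre of the underside, z up its axis.
- plaque: Loose wooden plaque blank lying flat, 66 long (own x) x 46 wide (own y) x 18 thick, arched (half-round) at its +x end, square at -x, with a small dark diamond and bar on its upper face; about 60 g. Origin: centre of the underside; its straight parallel sides run from x = -33 to x = +10 mm.
- turned_knob: Loose turned wooden knob standing on its foot, 46 tall: foot 34 in diameter and 8 high, waist 18 in diameter at 13 to 18 high, round head 30 in diameter from 25 to 38 high, narrowing to the flat top; about 50 g. Origin: centre of the underside, z up its axis.
- tin: Bystander: round blue tin, closed, 84 in diameter over the lid, 40 tall, standing on the bench. Origin: centre of the underside.
- glue_bottle: Bystander: white plastic bottle with a red cap, 52 in diameter, 95 tall, standing on the bench. Origin: centre of the underside.
Mind the look-alikes: they are no part of the job. Leave any pink, purple or white look-alike of the turned_knob alone.

How it is judged:
By the outcome, as a careful person would: the job done as asked, in the order asked, and still so for the second after the job is handed in, with the robot touching nothing.
It also fails if it takes over 128 s, if anything falls off the work surface, if the arm or the gripper's body presses on something with over 40 N, if the wrist force passes 120 N, or if a joint passes its speed limit or range.

### The arm

A 6-joint arm with a two-finger parallel gripper is mounted at the origin on the work surface. World frame = base frame: x ahead of the robot, y to its left, z up, the work surface at z = 0. Lengths are in mm, angles in degrees, forces in N, time in s.
With the tool pointing down it reaches from about 350 to 925 mm from the base axis. Payload 6.4 kg.
Tool frame: the origin (TCP) lies where the fingers leave the gripper's body, on its centre line; the fingertips stand 97 mm ahead of it and the grasp point (between the pads) lies 78 mm ahead of it; z points along the fingers, y is the line along which they close (so a half turn about z gives the same grasp; the last joint's range is limited). The gripper opens to 94 mm and grips with 3 to 60 N. Pads are 16 mm wide; open, the fingers measure 119 mm over their backs; the gripper's body (75 mm by 177 mm) begins 78 mm behind the grasp point.
Start: joints at [-83.543, 14.043, 89.255, -0, 76.702, -9.975], TCP at [183.88, -623.461, 302.655] pointing down, gripper open.
Joint ranges: [-179.41, 179.41], [-58.25, 129.5], [7.25, 145.43], [-54.29, 234.29], [11.92, 165.04], [-157.13, 157.13]. Speed limits (degrees/s): [147.25, 147.25, 180, 180, 180, 180].

### API

Orientations are given as [roll, pitch, yaw] about the fixed x, y, z axes, in that order (R = Rz(yaw) Ry(pitch) Rx(roll)).
In Python, from workcell import sense, read_camera, sign_off, outline_of, pinpoint gives the robot as it stands. The module is installed in compiled form; this text tells all that it offers.
- The arm moves only by the tool servo_tool, never from a script. Its argument "steps" is a list of rows, each a list of 7 numbers: the shift along the tool's x, y, z in mm, then the turn, a rotation vector about the tool's x, y, z in degrees, then the opening, from -1 (shut) to 1 (fully open). In form: [[dx, dy, dz, wx, wy, wz, hand], ...]. A call has 1 to 12 rows; each row shifts and turns the commanded pose from where the row before left it, along the tool's axes as they then stand; what a row does not reach is not made up. A row lasts 1/8 s, in which the tool goes at most 62.5 mm and 10.7 degrees, less where a joint would pass 70% of its speed; a pose out of reach is approached as far as the arm can. A call with a gripper value outside its range is refused whole. The fingers move at their own pace and stop on an object; "squeeze" is the grip in N (left out, the last holds). Time passes only in rows, so rows that do not move let the fingers close. It gives the time, the measured TCP pose, the force, the opening and the grip force at its end, in the units of the state.
- sense(): the state, without advancing time (a new reading comes with each control period).
- read_camera(name): name is "side" or "top"; returns a dict with "pixels" (400x640x3 uint8, blue, green, red), "fovy" (degrees; the focal length in pixels is half the picture's height over the tangent of half this angle, whatever the lens; pixels are square), "cx", "cy" (the principal point, pixels), "k1" (the pictures are not rectified: a ray, as slopes to the right and down, at radius r is drawn at 1 + k1 r^2 times it, then the intrinsics apply), "rvec" (rotation vector, rad) and "tvec" (3), from world to camera coordinates, as OpenCV has them. Camera axes: x right, y down, z forward; pixel columns grow to the right and rows downward; lengths in mm; the calibration is good to about 2 mm. A picture is of the moment at which its call begins. There is no depth.
- sign_off(): hands the job in; it is judged then, once.
Trained networks look in a picture, given as the dict that the camera call returned (one of the last four; its "shot" number tells which), for a name from the list of things; names that differ only in an ending like _2 or _b are one class to them, and where a whole thing is asked for, a point or a joint stands for the part that bears it (a point fixed in the world has none). Each returns a list of dicts, best first, with "conf" (0 to 1); they miss things now and then, are a little off and sometimes report something else, mostly with a low value. They report only what shows in the picture. A call takes as long as a camera call. They do not tell look-alikes from the thing itself.
- outline_of(target, picture): "region" (400x640 bool, what is visible of it) and "uv" ([column, row] in pixels, amid what is visible of it).
- pinpoint(target, picture): "uv" ([column, row] in pixels: a listed point, or the origin of a listed thing).
The state is a dict: "time_s": time; "qpos": joint angles; "joint_vel": joint speeds; "joint_torque": joint torques, N m; "position": TCP position; "eef_rot": TCP orientation; "wrist_force": force on the tool from outside, world axes, zero at the start; "ft_torque": the same for the moment, N m; "width": finger opening in mm; "grasp_force": force on a finger pad.
Only numpy, scipy, OpenCV 4.12 (cv2) and the standard library are available. Lean on these libraries where they do the work, as an engineer would, in place of code of your own. Each camera call takes 0.05 s, during which the arm holds its last target. There are 200 camera calls.

## Working session

There is one attempt and no reset: what is moved stays moved. The work goes in short steps, Python scripts to look and compute and a tool call to move; the robot and the scene stay as the last step left them, time stands still between calls to the robot, and variables do not carry over. Pictures are saved under pics/ and viewed, at most 16 in all, crops included, and the job is handed in when it is done.

Besides the shell and the picture viewer there is one more tool, called after "Call:" in YAML: its name, and indented under it one key for each argument. servo_tool: Moves the arm, as the interface text tells. Its arguments: {"type":"object","properties":{"steps":{"type":"array","items":{"type":"array","items":{"type":"number"}}},"squeeze":{"type":"number"}},"required":["steps"]}

```bash
mkdir -p pics
cat > h.py <<'E'
import numpy as np, cv2
from workcell import *
def ray(p,uv):
    f=200/np.tan(np.radians(p["fovy"])/2); d=(np.array(uv,float)-[p["cx"],p["cy"]])/f
    s=d.copy()
    for _ in range(20): s=d/(1+p["k1"]*(s@s))
    R=cv2.Rodrigues(np.array(p["rvec"],float))[0]; c=-R.T@np.array(p["tvec"],float).ravel()
    return c,R.T@np.array([s[0],s[1],1])
def w(p,uv,z):
    c,d=ray(p,uv); return (c+d*(z-c[2])/d[2])
def px(p,X):
    f=200/np.tan(np.radians(p["fovy"])/2)
    R=cv2.Rodrigues(np.array(p["rvec"],float))[0]; q=R@np.array(X,float)+np.array(p["tvec"],float).ravel()
    s=q[:2]/q[2]; return s*(1+p["k1"]*(s@s))*f+[p["cx"],p["cy"]]
E
python3 - <<'E'
from h import *
for n in("top","side"):
    p=read_camera(n); cv2.imwrite(f"pics/{n}0.png",p["pixels"])
    print(n,p["fovy"],p["k1"],ray(p,[320,200]))
    for t in "tray_wide tray_narrow board_wide board_narrow board_mid candle_cup plaque turned_knob tin glue_bottle".split():
        print(t,[(np.round(r["uv"]),round(r["conf"],2),np.round(w(p,r["uv"],0))[:2]) for r in pinpoint(t,p)[:4]])
print(sense())
E
```

```text
top 47.05400828876813 0.0019017377206452333 (array([ 352.81113753,  -19.28984202, 1240.08499202]), array([ 0.15274942,  0.02622446, -0.98798626]))
tray_wide [(array([450., 209.]), 0.73, array([ 513., -339.]))]
tray_narrow [(array([210., 214.]), 0.73, array([512., 316.]))]
board_wide [(array([322., 163.]), 0.63, array([648.,   5.]))]
board_narrow [(array([367., 161.]), 0.87, array([ 650., -118.]))]
board_mid [(array([366., 227.]), 0.71, array([ 469., -108.]))]
candle_cup [(array([282., 156.]), 0.69, array([669., 118.])), (array([328., 222.]), 0.59, array([484.,  -6.]))]
plaque []
turned_knob [(array([300., 202.]), 0.62, array([539.,  67.])), (array([288., 271.]), 0.58, array([354., 102.])), (array([321., 222.]), 0.52, array([485.,  12.])), (array([310., 258.]), 0.5, array([389.,  44.]))]
tin [(array([426., 144.]), 0.79, array([ 694., -282.])), (array([368., 161.]), 0.23, array([ 649., -120.]))]
glue_bottle [(array([223., 144.]), 0.68, array([709., 282.]))]
side 57.56069234869695 -0.08341364745806391 (array([109.87242098, 433.74452652, 479.43235452]), array([ 0.5688942 , -0.57312528, -
[... 926 characters left out ...]
276.]))]
{'time_s': 1.1, 'qpos': array([-8.35425215e+01,  1.40442112e+01,  8.92564672e+01,  5.96507106e-04,
        7.67027853e+01, -9.97520471e+00]), 'joint_vel': array([-0.00147996,  0.09170495, -0.0825014 , -0.02094757, -0.06076856,
        0.0325559 ]), 'joint_torque': array([-3.44109922e-04, -4.15837598e+01, -3.14880431e+01,  6.85861940e-02,
        2.89960258e-02,  4.54880592e-06]), 'position': array([ 183.88521509, -623.44918899,  302.63355363]), 'eef_rot': array([-1.79996689e+02, -1.17172177e-03,  1.64325460e+01]), 'wrist_force': array([-0.93193672, -0.11415169,  0.30531811]), 'ft_torque': array([-0.01982543, -0.00010659, -0.06914017]), 'grasp_force': 0.0, 'width': 93.85265862371287}
```

View pics/top0.png

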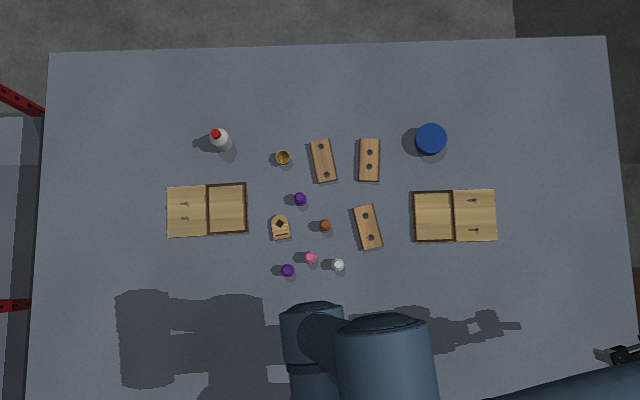

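View pics/side0.png

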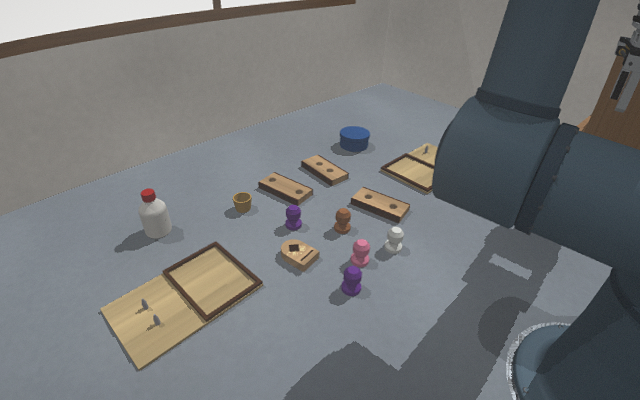

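The trays lie unrotated, tray_narrow on the left at about (210,213) px and tray_wide on the right at about (453,215). The three boards are at about (322,162), (369,160) and (367,227). The knob (brown) is at about (325,226), among purple, pink and white look-alikes. I'll measure everything more precisely next.

```bash
cat > m.py <<'E'
from h import *
import sys
def rect(p,t,z):
    out=[]
    for r in outline_of(t,p)[:3]:
        m=r["region"].astype(np.uint8); c=max(cv2.findContours(m,0,2)[0],key=cv2.contourArea)
        q=np.array([w(p,u,z)[:2] for u in c[:,0,:]],np.float32); (a,b),(s1,s2),g=cv2.minAreaRect(q)
        g=g+90 if s2>s1 else g
        out.append((np.round(r["uv"]),round(r["conf"],2),np.round([a,b],1),np.round(sorted([s1,s2])),round((g+90)%180-90,1)))
    return out
if __name__=="__main__":
    for n in("top","side"):
        p=read_camera(n); print(n)
        for t,z in dict(tray_wide=6,tray_narrow=6,board_wide=16,board_narrow=16,board_mid=16,candle_cup=30,plaque=18,turned_knob=32,tin=40,glue_bottle=50).items():
            for r in rect(p,t,z): print(t,*r)
        if n=="top":
            a=cv2.resize(p["pixels"][125:285,260:400],None,fx=3.7,fy=3.7,interpolation=2)
            cv2.imwrite("pics/c1.png",a)
            b=np.hstack([p["pixels"][170:250,150:260],p["pixels"][170:250,405:515]])
            cv2.imwrite("pics/c2.png",cv2.resize(b,None,fx=3.6,fy=3.6,interpolation=2))
E
python3 m.py
```

```text
top
tray_wide [453. 214.] 0.62 [ 494.1 -342.9] [140. 223.] -89.6
tray_narrow [210. 210.] 0.64 [524.8 323.7] [141. 222.] -87.2
board_narrow [369. 159.] 0.89 [ 649.9 -120.2] [ 56. 117.] -3.9
board_mid [367. 226.] 0.96 [ 466.7 -109.6] [ 56. 115.] 12.5
candle_cup [283. 158.] 0.46 [659.8 112.8] [35. 39.] 25.8
plaque [280. 229.] 0.7 [472.7 121.5] [47. 68.] 9.2
turned_knob [311. 255.] 0.61 [388.9  44.6] [35. 36.] -27.5
turned_knob [285. 272.] 0.6 [356.7 101.1] [31. 34.] 89.4
turned_knob [325. 223.] 0.48 [472.6   2.1] [29. 32.] -1.2
tin [430. 137.] 0.92 [ 696.1 -283.7] [82. 89.] -29.1
glue_bottle [220. 140.] 0.65 [707.6 278.5] [49. 70.] 38.0
side
tray_wide [415. 167.] 0.66 [ 497.3 -339.1] [151. 230.] -88.1
tray_narrow [179. 300.] 0.75 [524.9 322.7] [149. 225.] -87.1
board_wide [283. 189.] 0.85 [645.1   7.9] [ 75. 130.] 12.0
board_narrow [323. 171.] 0.76 [ 642.5 -113.6] [ 71. 133.] -3.8
board_mid [380. 202.] 0.9 [ 463.6 -103. ] [ 79. 124.] 11.4
candle_cup [242. 202.] 0.77 [646.7 122.5] [36. 71.] -33.0
plaque [300. 255.] 0.93 [465.6 127.6] [59. 73.] 11.2
turned_knob [295. 219.] 0.87 [536.9  76.3] [31. 75.] -41.6
turned_knob [396. 240.] 0.86 [363.1 -16.5] [29. 73.] -57.6
turned_knob [351. 279.] 0.72 [350.9 113. ] [32. 63.] -49.0
tin [351. 138.] 0.6 [ 677.4 -259.5] [ 76. 152.] -46.6
glue_bottle [155. 212.] 0.97 [714.3 281.3] [ 53. 165.] -17.3
```

View pics/c1.png

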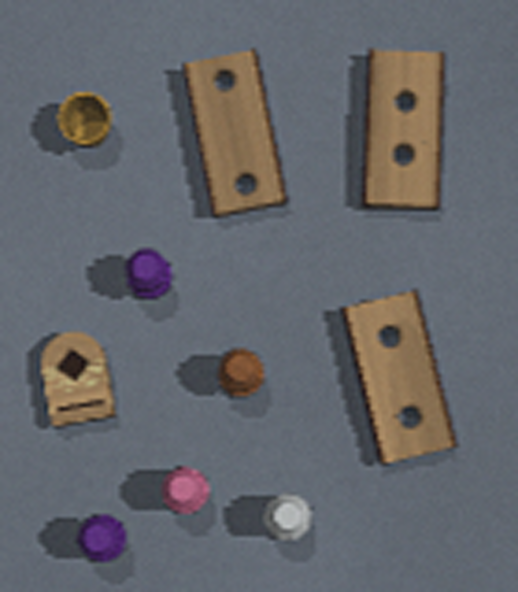

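View pics/c2.png

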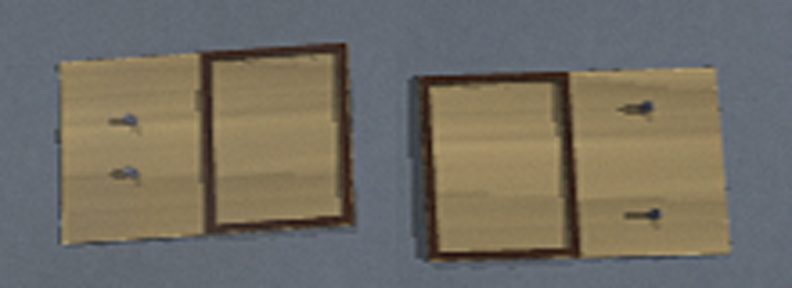

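```bash
cat > fit.py <<'E'
from h import *
from scipy.optimize import minimize
def box(a,b,h): return np.array([[x,y,z] for x in(-a/2,a/2) for y in(-b/2,b/2) for z in(0,h)])
def cyl(*dz): return np.array([[d/2*np.cos(t),d/2*np.sin(t),z] for d,z in dz for t in np.linspace(0,6.28,24)])
tr=lambda s:np.vstack([box(140,222,6),box(138,110,12)+[0,s*55,0]])
pl=np.array([[x,y,z] for z in(0,18) for x,y in [(-33,-23),(-33,23)]+[(10+23*np.cos(t),23*np.sin(t)) for t in np.linspace(-1.57,1.57,13)]])
M=dict(tray_wide=tr(1),tray_narrow=tr(-1),board_wide=box(116,56,16),board_narrow=box(116,56,16),board_mid=box(116,56,16),plaque=pl,candle_cup=cyl((36,0),(40,30)),turned_knob=cyl((34,0),(34,8),(30,25),(30,38),(20,46)),tin=cyl((84,0),(84,40)))
def place(m,g):
    c,s=np.cos(g[2]),np.sin(g[2]); return m@np.array([[c,-s,0],[s,c,0],[0,0,1]]).T+[g[0],g[1],g[3] if len(g)>3 else 0]
def hull(p,X): return cv2.convexHull(np.array([px(p,x) for x in X],np.float32))
def fit(p,t,g,z=0,regs=None):
    """t name, g guess x,y,yaw(deg)"""
    best=None; u0=px(p,[g[0],g[1],z+8])
    for r in (regs or outline_of(t,p)):
        if np.hypot(*(np.array(r["uv"])-u0))<20: best=r;break
    if best is None: return None
    m=best["region"].astype(np.uint8); S=8
    def cost(v):
        h=hull(p,place(M[t],[v[0],v[1],v[2]/20,z])); k=np.zeros((400,640),np.uint8)
        x0,y0=np.array(best["uv"],int)-70
        k=np.zeros((140*S,140*S),np.uint8)
        cv2.fillPoly(k,[np.round((h-[x0-.5,y0-.5])*S).astype(int)],255)
        k=cv2.resize(k,(140,140),interpolation=cv2.INTER_AREA)/255.
        mm=np.zeros((140,140)); ys=slice(max(y0,0),min(y0+140,400)); xs=slice(max(x0,0),min(x0+140,640))
        mm[ys.start-y0:ys.stop-y0,xs.start-x0:xs.stop-x0]=m[ys,xs]
        return np.abs(k-mm).sum()/mm.sum()
    v0=np.array([g[0],g[1],np.radians(g[2])*20]); sim=np.vstack([v0,v0+np.eye(3)*[6,0,0],v0+np.eye(3)*[0,6,0],v0+np.eye(3)*[0,0,2]])[[0,1,5,9]]
    r=minimize(cost,v0,method="Nelder-Mead",options=dict(initial_simplex=sim,xatol=.05,fatol=1e-4))
    return np.round([r.x[0],r.x[1],np.degrees(r.x[2]/20),r.fun],2)
G=dict(tray_wide=(494,-343,.4),tray_narrow=(525,323,2.8),board_wide=(646,6,12),board_narrow=(650,-120,-4),board_mid=(467,-110,12),plaque=(472,121,9),candle_cup=(662,113,0),turned_knob=(474,0,0),tin=(696,-284,0))
if __name__=="__main__":
    for n in("top","side"):
        for k in range(2):
            p=read_camera(n)
            for t,g in G.items(): print(n,t,fit(p,t,g))
        if n=="top":
            S=3.7
            for a in [(224,80),(246,184),(405,101),(404,154),(390,336),(410,416)]:
                print("hole",w(p,[(a[0]+.5)/S-.5+260,(a[1]+.5)/S-.5+125],16)[:2].round(1))
E
python3 fit.py
```

```text
top tray_wide [ 4.9403e+02 -3.4380e+02  3.3000e-01  3.0000e-02]
top tray_narrow [5.2532e+02 3.2468e+02 2.7800e+00 3.0000e-02]
top board_wide [6.5235e+02 5.6900e+00 1.0950e+01 8.0000e-02]
top board_narrow [ 6.5137e+02 -1.2003e+02 -2.2800e+00  6.0000e-02]
top board_mid [ 4.6755e+02 -1.1109e+02  1.1880e+01  6.0000e-02]
top plaque [4.7339e+02 1.2327e+02 1.0170e+01 6.0000e-02]
top candle_cup [6.6208e+02 1.1433e+02 2.0900e+00 1.0000e-01]
top turned_knob [ 4.7494e+02  3.5900e+00 -1.4100e+00  1.0000e-01]
top tin [ 7.0108e+02 -2.8691e+02 -6.3000e-01  7.0000e-02]
top tray_wide [ 4.9409e+02 -3.4359e+02  2.8000e-01  2.0000e-02]
top tray_narrow [5.2515e+02 3.2471e+02 2.7500e+00 3.0000e-02]
top board_wide [6.5234e+02 4.1100e+00 9.8800e+00 1.0000e-01]
top board_narrow None
top board_mid [ 4.6865e+02 -1.1123e+02  1.3070e+01  1.0000e-01]
top plaque [4.7356e+02 1.2287e+02 7.6400e+00 6.0000e-02]
top candle_cup [6.6163e+02 1.1359e+02 4.8000e-01 1.1000e-01]
top turned_knob None
top tin [ 7.0135e+02 -2.8695e+02  4.1000e-01  6.0000e-02]
hole [691.2  10. ]
hole [612.1  -4.7]
hole [ 671.7 -123.2]
hole [ 631.
[... 420 characters left out ...]
0e+00 1.0000e-01]
side turned_knob [4.7223e+02 2.7900e+00 5.6100e+00 1.4000e-01]
side tin [ 7.0357e+02 -2.8970e+02  3.0100e+00  1.0000e-01]
side tray_wide [ 5.0396e+02 -3.4246e+02  5.1200e+00  5.0000e-01]
side tray_narrow [5.2508e+02 3.2420e+02 2.6800e+00 2.0000e-02]
side board_wide [6.524e+02 1.820e+00 8.010e+00 9.000e-02]
side board_narrow [ 6.5196e+02 -1.2212e+02 -4.3400e+00  4.0000e-02]
side board_mid [ 4.6944e+02 -1.1114e+02  1.0370e+01  6.0000e-02]
side plaque [4.7249e+02 1.2265e+02 1.0570e+01 4.0000e-02]
side candle_cup [6.6294e+02 1.1261e+02 9.8600e+00 1.9000e-01]
side turned_knob [4.7337e+02 2.0600e+00 4.6700e+00 1.1000e-01]
side tin [ 7.0344e+02 -2.9223e+02  3.0500e+00  2.0000e-01]
```

```bash
cat > go.py <<'E'
# usage: go.py x y z yaw [x y z yaw ...]: prints turn first, then shift in the turned tool frame
from h import *; import sys
s=sense(); P=np.array(s["position"]); r=np.array(s["eef_rot"]); print(round(s["time_s"],2),P.round(1),r.round(2),s["width"].__round__(1))
cy=r[2]; a=list(map(float,sys.argv[1:]))
for x,y,z,yaw in zip(*[iter(a)]*4):
    d=np.array([x,y,z])-P; t=np.radians(yaw); c,n=np.cos(t),np.sin(t)
    v=np.array([c*d[0]+n*d[1],n*d[0]-c*d[1],-d[2]]); N=int(np.ceil(np.linalg.norm(v)/55))
    print("turn",round(-((yaw-cy+180)%360-180),1),"shift",v.round(1),"N",N,(v/N).round(1)); P=np.array([x,y,z]); cy=yaw
E
python3 go.py 652 3 180 10.5 652 3 101 10.5 652 3 180 10.5 494.3 -398.7 180 0.3
```

```text
4.2 [ 183.9 -623.5  302.7] [180.    -0.    16.43] 93.6
turn 5.9 shift [ 574.4 -530.7  122.7] N 15 [ 38.3 -35.4   8.2]
turn -0.0 shift [ 0.  0. 79.] N 2 [ 0.   0.  39.5]
turn -0.0 shift [  0.   0. -79.] N 2 [  0.    0.  -39.5]
turn 10.2 shift [-159.8  400.9   -0. ] N 8 [-20.   50.1  -0. ]
```

Call:
servo_tool:
  steps:
    - [0,0,0,0,0,5.9,1]
    - [38.3,-35.4,8.2,0,0,0,1]
    - [38.3,-35.4,8.2,0,0,0,1]
    - [38.3,-35.4,8.2,0,0,0,1]
    - [38.3,-35.4,8.2,0,0,0,1]
    - [38.3,-35.4,8.2,0,0,0,1]
    - [38.3,-35.4,8.2,0,0,0,1]
    - [38.3,-35.4,8.2,0,0,0,1]
    - [38.3,-35.4,8.2,0,0,0,1]
    - [38.3,-35.4,8.2,0,0,0,1]
    - [38.3,-35.4,8.2,0,0,0,1]
    - [38.3,-35.4,8.2,0,0,0,1]

```text
time_s: 5.7
position: [527.9, -162.1, 212.5]
eef_rot: [180.0, -0.0, 10.5]
wrist_force: [0.1, -1.3, 0.3]
width: 93.8
grasp_force: 0.0
```

Call:
servo_tool:
  steps:
    - [38.3,-35.4,8.2,0,0,0,1]
    - [38.3,-35.4,8.2,0,0,0,1]
    - [38.3,-35.4,8.2,0,0,0,1]
    - [38.3,-35.4,8.2,0,0,0,1]
    - [0,0,0,0,0,0,1]
    - [0,0,0,0,0,0,1]

```text
time_s: 6.45
position: [651.5, 3.5, 179.6]
eef_rot: [180.0, 0.0, 10.5]
wrist_force: [-0.8, 0.2, 0.3]
width: 93.9
grasp_force: 0.0
```

```bash
python3 go.py 652 3 101 10.5
```

```text
6.45 [651.5   3.5 179.6] [1.7999e+02 2.0000e-02 1.0550e+01] 93.9
turn 0.0 shift [ 0.4  0.6 78.6] N 2 [ 0.2  0.3 39.3]
```

Call:
servo_tool:
  steps:
    - [0.4,0.6,40,0,0,0,1]
    - [0,0,30,0,0,0,1]
    - [0,0,8.5,0,0,0,1]
    - [0,0,0,0,0,0,1]
    - [0,0,0,0,0,0,-0.2]
    - [0,0,0,0,0,0,-0.2]
    - [0,0,0,0,0,0,-0.2]
    - [0,0,0,0,0,0,-0.2]
    - [0,0,0,0,0,0,-0.2]
    - [0,0,0,0,0,0,-0.2]
  squeeze: 25

```text
time_s: 7.7
position: [652.3, 3.2, 101.4]
eef_rot: [-180.0, -0.0, 10.5]
wrist_force: [-0.1, 1.3, 2.8]
width: 55.5
grasp_force: 25.0
```

Call:
servo_tool:
  steps:
    - [0,0,-20,0,0,0,-0.2]
    - [0,0,-40,0,0,0,-0.2]
    - [0,0,-20,0,0,0,-0.2]
    - [0,0,0,0,0,10.2,-0.2]
    - [-20,50.1,0,0,0,0,-0.2]
    - [-20,50.1,0,0,0,0,-0.2]
    - [-20,50.1,0,0,0,0,-0.2]
    - [-20,50.1,0,0,0,0,-0.2]
    - [-20,50.1,0,0,0,0,-0.2]
    - [-20,50.1,0,0,0,0,-0.2]
    - [-20,50.1,0,0,0,0,-0.2]
    - [-20,50.1,0,0,0,0,-0.2]

```text
time_s: 9.2
position: [493.5, -400.2, 181.6]
eef_rot: [180.0, -0.0, 0.3]
wrist_force: [0.7, 0.4, -1.0]
width: 56.1
grasp_force: 25.0
```

Call:
servo_tool:
  steps:
    - [0,0,0,0,0,0,-0.2]
    - [0,0,0,0,0,0,-0.2]

```text
time_s: 9.45
position: [494.4, -398.1, 181.1]
eef_rot: [-180.0, 0.0, 0.3]
wrist_force: [-0.4, 0.7, -1.5]
width: 56.3
grasp_force: 25.0
```

```bash
cat > held.py <<'E'
# held.py board  zbottom : fit of held board vs tool; saves crops
from fit import *; import sys
t,z,n=sys.argv[1],float(sys.argv[2]),sys.argv[3]
s=sense();P=s["position"];yaw=s["eef_rot"][2];print(P.round(1),round(yaw,2),s["width"])
ims=[]
for c in("top","side"):
    p=read_camera(c); u=px(p,[P[0],P[1],z]).astype(int)
    for tt in ("board_wide","board_narrow","board_mid") if "board" in t else (t,): print(c,tt,fit(p,tt,(P[0],P[1],yaw),z))
    im=cv2.copyMakeBorder(p["pixels"],60,60,60,60,0)[u[1]:u[1]+120,u[0]:u[0]+120]
    ims.append(cv2.resize(im,(400,400),interpolation=2))
cv2.imwrite(f"pics/{n}.png",np.hstack(ims))
E
python3 held.py board_wide 79 h1; python3 go.py 494.3 -398.7 180 0.3
```

```text
[ 494.4 -398.1  181.1] 0.32 56.27829678251918
top board_wide None
top board_narrow None
top board_mid None
side board_wide [ 512.06 -398.09   -0.9     0.66]
side board_narrow None
side board_mid None
9.85 [ 494.8 -398.   181.2] [-180.      0.      0.39] 55.7
turn 0.1 shift [-0.5  0.7  1.2] N 1 [-0.5  0.7  1.2]
```

View pics/h1.png

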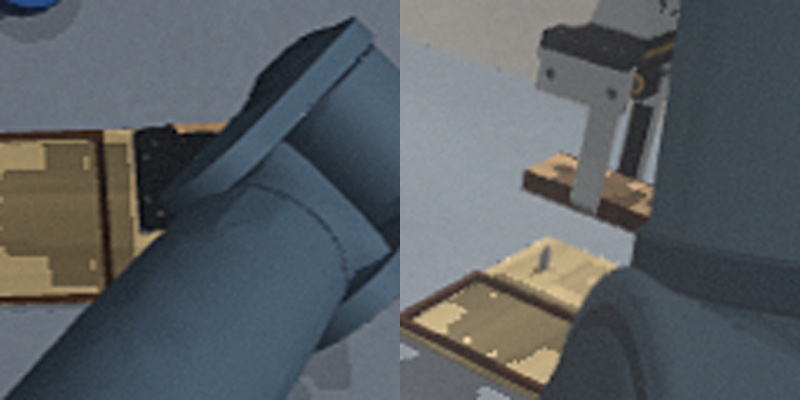

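The top view is blocked by the arm. The side view (right half, board at about (585,195)) shows the board held level over the pins.

Call:
servo_tool:
  steps:
    - [-0.3,0.6,25,0,0,0,-0.2]
    - [0,0,22,0,0,0,-0.2]
    - [0,0,0,0,0,0,-0.2]
    - [0,0,5,0,0,0,-0.2]
    - [0,0,5,0,0,0,-0.2]
    - [0,0,0,0,0,0,-0.2]

```text
time_s: 10.6
position: [494.1, -399.2, 124.1]
eef_rot: [-180.0, 0.0, 0.3]
wrist_force: [0.6, -0.4, -0.6]
width: 55.7
grasp_force: 25.0
```

Call:
servo_tool:
  steps:
    - [0,0,6,0,0,0,-0.2]
    - [0,0,6,0,0,0,-0.2]
    - [0,0,4.5,0,0,0,-0.2]
    - [0,0,0,0,0,0,-0.2]
    - [0,0,0,0,0,0,-0.2]

```text
time_s: 11.22
position: [494.1, -399.2, 107.5]
eef_rot: [-180.0, 0.0, 0.3]
wrist_force: [0.0, -0.7, -0.6]
width: 55.6
grasp_force: 25.0
```

Down over the pins with no contact force. I'll release, rise, and head for the cup.

Call:
servo_tool:
  steps:
    - [0,0,0,0,0,0,0.45]
    - [0,0,0,0,0,0,0.45]
    - [0,0,0,0,0,0,0.45]
    - [0,0,-30,0,0,0,0.45]
    - [0,0,-50,0,0,0,0.45]
    - [0,-50,0,0,0,0,0.45]
    - [0,-50,0,0,0,0,0.45]
    - [0,-50,0,0,0,0,0.45]
    - [0,-50,0,0,0,0,0.45]
    - [0,-50,0,0,0,0,0.45]
    - [0,0,0,0,0,0,0.45]

```text
time_s: 12.6
position: [492.4, -146.6, 187.5]
eef_rot: [-180.0, 0.0, 0.6]
wrist_force: [-0.2, -0.2, 0.3]
width: 68.1
grasp_force: 0.0
```

```bash
cat > chk.py <<'E'
# chk.py name obj x y yaw z cropx cropy(world)
from fit import *; import sys
n,t=sys.argv[1:3];x,y,g,z=map(float,sys.argv[3:7])
for c in("top","side"):
    p=read_camera(c)
    if t in M: print(c,fit(p,t,(x,y,g),z))
    u=px(p,[x,y,z]).astype(int); im=cv2.copyMakeBorder(p["pixels"],60,60,60,60,0)[u[1]:u[1]+120,u[0]:u[0]+120]
    I=cv2.resize(im,(400,400),interpolation=2); J=I if c=="top" else np.hstack([J,I])
cv2.imwrite(f"pics/{n}.png",J)
E
python3 chk.py k1 board_wide 494.3 -398.7 0.3 6; python3 go.py 662 113.3 180 0 662 113.3 105 0 662 113.3 180 0 494 -289 180 0
```

```text
top [ 4.9392e+02 -3.9840e+02 -8.4000e-01  6.0000e-02]
side [ 4.9391e+02 -4.0010e+02  1.0100e+00  1.3000e-01]
12.8 [ 493.  -150.4  188. ] [ 1.7997e+02 -4.0000e-02  2.7000e-01] 67.8
turn 0.3 shift [ 169.  -263.7    8. ] N 6 [ 28.2 -43.9   1.3]
turn -0.0 shift [ 0.  0. 75.] N 2 [ 0.   0.  37.5]
turn -0.0 shift [  0.   0. -75.] N 2 [  0.    0.  -37.5]
turn -0.0 shift [-168.   402.3   -0. ] N 8 [-21.   50.3  -0. ]
```

View pics/k1.png

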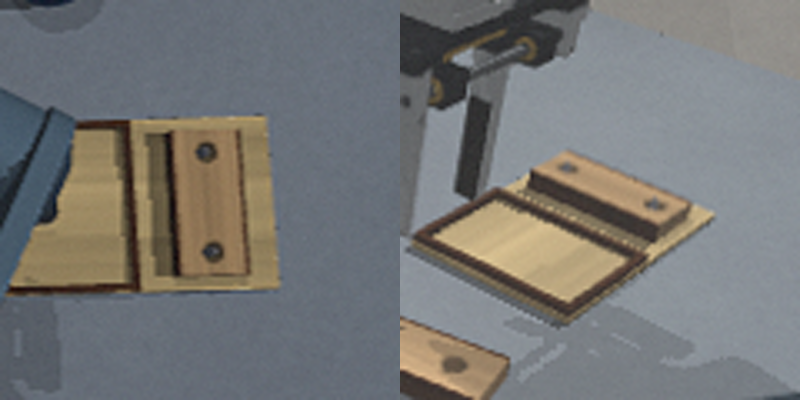

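The board lies flat with both pins showing in its holes, at about (206,152) and (212,250). Now the cup.

Call:
servo_tool:
  steps:
    - [28.2,-43.9,1.3,0,0,0.3,0.45]
    - [28.2,-43.9,1.3,0,0,0,0.45]
    - [28.2,-43.9,1.3,0,0,0,0.45]
    - [28.2,-43.9,1.3,0,0,0,0.45]
    - [28.2,-43.9,1.3,0,0,0,0.45]
    - [28.2,-43.9,1.3,0,0,0,0.45]
    - [0,0,0,0,0,0,0.45]
    - [0,0,0,0,0,0,0.45]

```text
time_s: 13.8
position: [661.7, 113.1, 179.3]
eef_rot: [180.0, 0.0, -0.0]
wrist_force: [-0.5, -0.6, -0.7]
width: 68.1
grasp_force: 0.0
```

Call:
servo_tool:
  steps:
    - [0,0,35,0,0,0,0.45]
    - [0,0,30,0,0,0,0.45]
    - [0,0,10,0,0,0,0.45]
    - [0,0,0,0,0,0,0.45]
    - [0,0,0,0,0,0,-0.4]
    - [0,0,0,0,0,0,-0.4]
    - [0,0,0,0,0,0,-0.4]
    - [0,0,0,0,0,0,-0.4]
    - [0,0,0,0,0,0,-0.4]
    - [0,0,0,0,0,0,-0.4]
  squeeze: 15

```text
time_s: 15.05
position: [661.9, 114.4, 105.6]
eef_rot: [180.0, -0.1, 0.0]
wrist_force: [-0.9, -0.3, 5.6]
width: 37.9
grasp_force: 15.0
```

```bash
python3 held.py candle_cup 0 h2; python3 go.py 662 113.3 180 0 494 -289 180 0
```

```text
[661.9 114.4 105.6] 0.04 37.91391927293867
top candle_cup None
side candle_cup [6.6267e+02 1.1088e+02 8.1400e+00 2.3000e-01]
15.25 [661.9 114.4 105.6] [ 1.7999e+02 -5.0000e-02  4.0000e-02] 37.8
turn 0.0 shift [  0.1   1.1 -74.4] N 2 [  0.    0.6 -37.2]
turn -0.0 shift [-168.   402.3   -0. ] N 8 [-21.   50.3  -0. ]
```

View pics/h2.png

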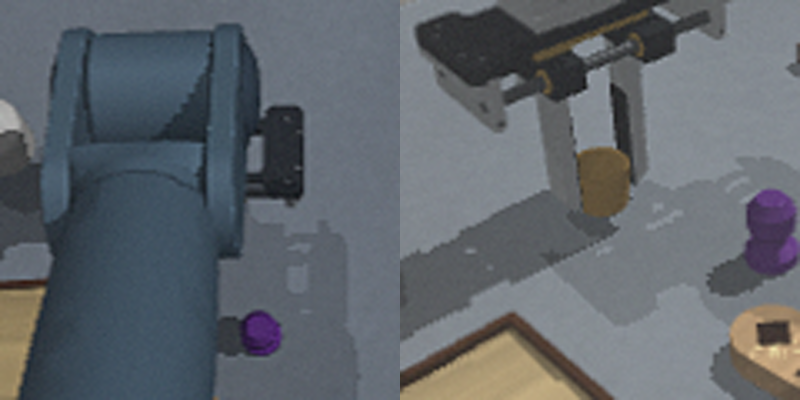

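The side view shows the cup at about (605,180) between the fingers. I'll lift a little and look again.

Call:
servo_tool:
  steps:
    - [0,0,-20,0,0,0,-0.4]
    - [0,0,-30,0,0,0,-0.4]
    - [0,0,-24,0,0,0,-0.4]
    - [-21,50.3,0,0,0,0,-0.4]
    - [-21,50.3,0,0,0,0,-0.4]
    - [-21,50.3,0,0,0,0,-0.4]
    - [0,0,0,0,0,0,-0.4]
    - [0,0,0,0,0,0,-0.4]

```text
time_s: 16.25
position: [598.8, -36.3, 179.4]
eef_rot: [-180.0, -0.0, 0.0]
wrist_force: [0.1, 0.5, -1.4]
width: 38.2
grasp_force: 15.0
```

```bash
python3 held.py candle_cup 75 h3; python3 go.py 494 -289 180 0
```

```text
[598.8 -36.3 179.4] 0.02 38.220409563521535
top candle_cup None
side candle_cup [ 5.980e+02 -3.935e+01  6.770e+00  5.700e-01]
16.45 [599.  -35.4 178.9] [-1.7999e+02 -1.0000e-02  1.3000e-01] 38.3
turn 0.1 shift [-105.   253.6   -1.1] N 5 [-21.   50.7  -0.2]
```

View pics/h3.png

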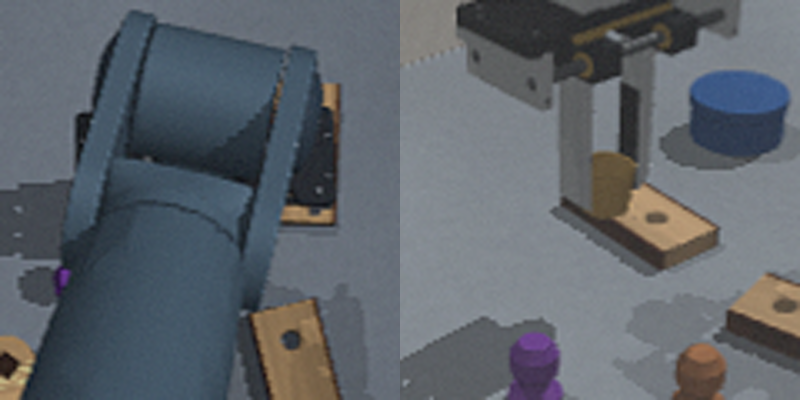

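The cup is held upright at about (612,182) in the side view. Carrying on to the recess.

Call:
servo_tool:
  steps:
    - [-21,50.7,0,0,0,0,-0.4]
    - [-21,50.7,0,0,0,0,-0.4]
    - [-21,50.7,0,0,0,0,-0.4]
    - [-21,50.7,0,0,0,0,-0.4]
    - [-21,50.7,0,0,0,0,-0.4]
    - [0,0,0,0,0,0,-0.4]
    - [0,0,30,0,0,0,-0.4]
    - [0,0,25,0,0,0,-0.4]
    - [0,0,8,0,0,0,-0.4]
    - [0,0,4,0,0,0,-0.4]
    - [0,0,0,0,0,0,-0.4]
    - [0,0,0,0,0,0,-0.4]

```text
time_s: 17.95
position: [494.3, -290.4, 112.9]
eef_rot: [179.9, -0.1, 0.0]
wrist_force: [-1.0, -0.2, -0.3]
width: 37.9
grasp_force: 15.0
```

Call:
servo_tool:
  steps:
    - [0,0,1,0,0,0,-0.4]
    - [0,0,0.5,0,0,0,-0.4]
    - [0,0,0,0,0,0,-0.4]
    - [0,0,0,0,0,0,-0.4]

```text
time_s: 18.45
position: [494.2, -290.4, 111.5]
eef_rot: [180.0, -0.0, 0.0]
wrist_force: [-1.4, 1.2, 5.2]
width: 38.3
grasp_force: 15.0
```

Call:
servo_tool:
  steps:
    - [0,0,0,0,0,0,0.2]
    - [0,0,0,0,0,0,0.2]
    - [0,0,0,0,0,0,0.2]
    - [0,0,-25,0,0,0,0.2]
    - [0,0,-45,0,0,0,0.2]
    - [0,-10,0,0,0,0,0.5]
    - [40,-40,0,0,0,0,0.6]
    - [40,-40,0,0,0,0,0.6]
    - [40,-40,0,0,0,0,0.6]
    - [0,0,0,0,0,0,0.6]

```text
time_s: 19.7
position: [614.8, -156.8, 178.9]
eef_rot: [-179.9, 0.1, 0.3]
wrist_force: [-0.3, -0.1, -0.9]
width: 75.2
grasp_force: 0.0
```

```bash
python3 chk.py k2 candle_cup 494.2 -290.4 0 6;  python3 go.py 651.5 -121.8 180 -3.8 651.5 -121.8 101 -3.8 651.5 -121.8 180 -3.8 522.6 379.4 180 2.7
```

```text
top [ 4.9447e+02 -2.9007e+02  4.1500e+00  2.0000e-01]
side [ 4.9430e+02 -2.9262e+02  3.3000e+00  1.0000e-01]
19.9 [ 612.7 -160.5  179.4] [-1.7997e+02  9.0000e-02 -2.0000e-02] 75.1
turn 3.8 shift [ 36.2 -41.2  -0.6] N 1 [ 36.2 -41.2  -0.6]
turn -0.0 shift [ 0. -0. 79.] N 2 [ 0.  -0.  39.5]
turn -0.0 shift [  0.  -0. -79.] N 2 [  0.   -0.  -39.5]
turn -6.5 shift [-105.1 -506.7   -0. ] N 10 [-10.5 -50.7  -0. ]
```

View pics/k2.png

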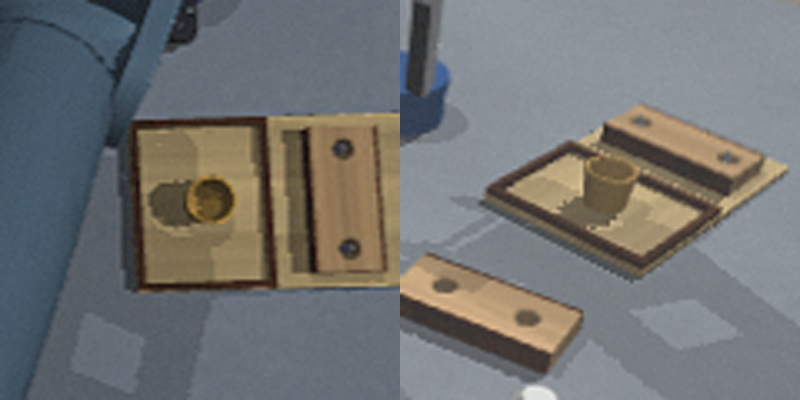

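The cup stands upright in the recess at about (210,200), and the board is seated. Next is board_narrow.

Call:
servo_tool:
  steps:
    - [0,0,0,0,0,3.8,0.8]
    - [36.2,-41.2,0,0,0,0,0.8]
    - [0,0,0,0,0,0,0.8]
    - [0,0,35,0,0,0,0.8]
    - [0,0,30,0,0,0,0.8]
    - [0,0,13.5,0,0,0,0.8]
    - [0,0,0,0,0,0,0.8]
    - [0,0,0,0,0,0,0.8]

```text
time_s: 20.9
position: [653.1, -122.0, 103.3]
eef_rot: [180.0, -0.1, -3.8]
wrist_force: [0.3, -0.2, 0.2]
width: 84.3
grasp_force: 0.0
```

Call:
servo_tool:
  steps:
    - [0,0,0,0,0,0,-0.2]
    - [0,0,0,0,0,0,-0.2]
    - [0,0,0,0,0,0,-0.2]
    - [0,0,0,0,0,0,-0.2]
    - [0,0,0,0,0,0,-0.2]
  squeeze: 25

```text
time_s: 21.52
position: [652.7, -121.2, 102.1]
eef_rot: [-180.0, -0.0, -3.8]
wrist_force: [-1.1, -0.3, 2.0]
width: 55.7
grasp_force: 25.0
```

Call:
servo_tool:
  steps:
    - [0,0,-20,0,0,0,-0.2]
    - [0,0,-40,0,0,0,-0.2]
    - [0,0,-20,0,0,-6.5,-0.2]
    - [-10.5,-50.7,0,0,0,0,-0.2]
    - [-10.5,-50.7,0,0,0,0,-0.2]
    - [-10.5,-50.7,0,0,0,0,-0.2]
    - [-10.5,-50.7,0,0,0,0,-0.2]
    - [-10.5,-50.7,0,0,0,0,-0.2]
    - [-10.5,-50.7,0,0,0,0,-0.2]
    - [-10.5,-50.7,0,0,0,0,-0.2]
    - [-10.5,-50.7,0,0,0,0,-0.2]
    - [-10.5,-50.7,0,0,0,0,-0.2]

```text
time_s: 23.02
position: [536.0, 331.7, 183.2]
eef_rot: [-180.0, -0.1, 2.7]
wrist_force: [0.6, -0.5, -1.1]
width: 55.5
grasp_force: 25.0
```

Call:
servo_tool:
  steps:
    - [-10.5,-50.7,0,0,0,0,-0.2]
    - [0,0,0,0,0,0,-0.2]
    - [0,0,0,0,0,0,-0.2]

```text
time_s: 23.4
position: [523.6, 379.8, 182.5]
eef_rot: [180.0, -0.0, 2.7]
wrist_force: [-0.1, 0.0, -0.6]
width: 55.7
grasp_force: 25.0
```

```bash
python3 held.py board_narrow 79 h4;  python3 go.py 522.6 379.4 129 2.7
```

```text
[523.6 379.8 182.5] 2.75 55.67204080821931
top board_wide None
top board_narrow [522.88 375.     6.09   3.02]
top board_mid None
side board_wide None
side board_narrow [5.2455e+02 3.7750e+02 1.3400e+00 6.0000e-02]
side board_mid None
23.8 [523.8 379.5 181.9] [180.     0.     2.67] 55.8
turn -0.0 shift [-1.2  0.1 52.9] N 1 [-1.2  0.1 52.9]
```

View pics/h4.png

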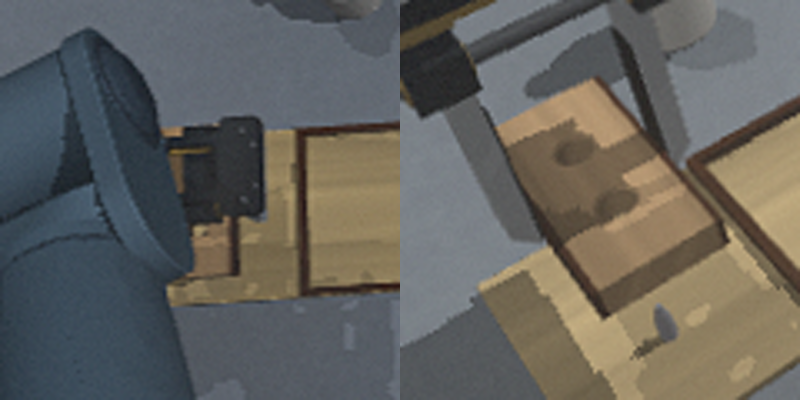

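The side view shows the board held level over the narrow tray, holes at about (573,150) and (617,203) px of the crop. Lowering now.

Call:
servo_tool:
  steps:
    - [-0.6,0.1,25,0,0,0,-0.2]
    - [0,0,23,0,0,0,-0.2]
    - [0,0,0,0,0,0,-0.2]
    - [0,0,5,0,0,0,-0.2]
    - [0,0,4,0,0,0,-0.2]
    - [0,0,0,0,0,0,-0.2]

```text
time_s: 24.55
position: [523.0, 380.0, 125.1]
eef_rot: [-180.0, -0.0, 2.7]
wrist_force: [0.1, 0.4, -1.2]
width: 55.8
grasp_force: 25.0
```

Call:
servo_tool:
  steps:
    - [0,0,6,0,0,0,-0.2]
    - [0,0,6,0,0,0,-0.2]
    - [0,0,4.5,0,0,0,-0.2]
    - [0,0,0,0,0,0,-0.2]
    - [0,0,0,0,0,0,-0.2]

```text
time_s: 25.18
position: [522.8, 380.0, 108.1]
eef_rot: [180.0, 0.0, 2.7]
wrist_force: [0.7, 0.2, -0.4]
width: 55.5
grasp_force: 25.0
```

Call:
servo_tool:
  steps:
    - [0,0,0,0,0,0,0.45]
    - [0,0,0,0,0,0,0.45]
    - [0,0,0,0,0,0,0.45]
    - [0,0,-30,0,0,0,0.45]
    - [0,0,-45,0,0,0,0.45]
    - [-10,50,0,0,0,-6.6,0.45]
    - [-10,50,0,0,0,0,0.45]
    - [-10,50,0,0,0,0,0.45]
    - [-10,50,0,0,0,0,0.45]
    - [-10,50,0,0,0,0,0.45]
    - [0,0,0,0,0,0,0.45]

```text
time_s: 26.55
position: [508.3, 123.3, 183.6]
eef_rot: [180.0, -0.0, 9.1]
wrist_force: [0.1, 1.0, 0.6]
width: 67.8
grasp_force: 0.0
```

```bash
python3 chk.py k3 board_narrow 522.8 380 2.7 6;  python3 go.py 468.1 121.6 180 9.3 468.1 121.6 101 9.3
```

```text
top [5.2315e+02 3.8123e+02 1.3300e+00 1.2000e-01]
side [5.2251e+02 3.7947e+02 2.8900e+00 5.0000e-02]
26.75 [508.3 126.6 183.5] [-1.7999e+02 -1.0000e-02  9.4000e+00] 68.4
turn 0.1 shift [-40.5  -1.5   3.5] N 1 [-40.5  -1.5   3.5]
turn -0.0 shift [ 0.  0. 79.] N 2 [ 0.   0.  39.5]
```

View pics/k3.png

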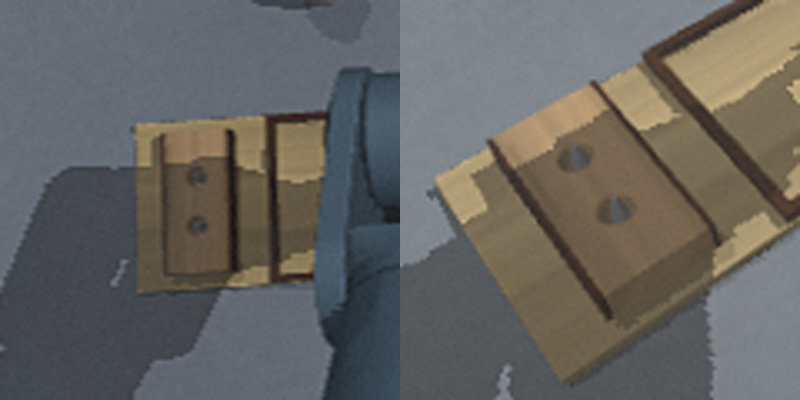

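Board_narrow is seated, with both pins showing at about (575,157) and (617,208). Now the plaque.

Call:
servo_tool:
  steps:
    - [-40.5,-1.5,3.5,0,0,0,0.6]
    - [0,0,0,0,0,0,0.6]
    - [0,0,35,0,0,0,0.6]
    - [0,0,30,0,0,0,0.6]
    - [0,0,13.5,0,0,0,0.6]
    - [0,0,0,0,0,0,0.6]
    - [0,0,0,0,0,0,-0.4]
    - [0,0,0,0,0,0,-0.4]
    - [0,0,0,0,0,0,-0.4]
    - [0,0,0,0,0,0,-0.4]
    - [0,0,0,0,0,0,-0.4]
    - [0,0,0,0,0,0,-0.4]
  squeeze: 20

```text
time_s: 28.25
position: [468.5, 120.7, 102.0]
eef_rot: [180.0, -0.0, 9.3]
wrist_force: [-2.0, 0.0, 6.5]
width: 45.8
grasp_force: 20.0
```

```bash
python3 go.py 468.1 121.6 170 9.3 498.8 268.2 170 2.7 498.8 268.2 107.5 2.7 528 265 180 2.7 473.3 2.7 180 0
```

```text
28.25 [468.5 120.7 102. ] [ 1.80e+02 -5.00e-02  9.33e+00] 45.8
turn 0.0 shift [ -0.2  -0.9 -68. ] N 2 [ -0.1  -0.5 -34. ]
turn 6.6 shift [  37.6 -145.    -0. ] N 3 [ 12.5 -48.3  -0. ]
turn -0.0 shift [ 0.   0.  62.5] N 2 [ 0.   0.  31.2]
turn -0.0 shift [ 29.    4.6 -72.5] N 2 [ 14.5   2.3 -36.2]
turn 2.7 shift [-54.7 262.3  -0. ] N 5 [-10.9  52.5  -0. ]
```

Call:
servo_tool:
  steps:
    - [0,0,-28,0,0,0,-0.4]
    - [0,0,-40,0,0,6.6,-0.4]
    - [12.5,-48.6,0,0,0,0,-0.4]
    - [12.5,-48.6,0,0,0,0,-0.4]
    - [12.5,-48.6,0,0,0,0,-0.4]
    - [0,0,0,0,0,0,-0.4]
    - [0,0,30,0,0,0,-0.4]
    - [0,0,20,0,0,0,-0.4]
    - [0,0,8,0,0,0,-0.4]
    - [0,0,0,0,0,0,-0.4]
    - [0,0,0,0,0,0,-0.4]

```text
time_s: 29.62
position: [499.2, 268.0, 112.2]
eef_rot: [-180.0, -0.1, 2.7]
wrist_force: [0.0, 0.5, -0.8]
width: 45.8
grasp_force: 20.0
```

Call:
servo_tool:
  steps:
    - [0,0,2.5,0,0,0,-0.4]
    - [0,0,1.5,0,0,0,-0.4]
    - [0,0,0,0,0,0,-0.4]
    - [0,0,0,0,0,0,-0.4]

```text
time_s: 30.12
position: [498.8, 268.2, 108.0]
eef_rot: [-180.0, -0.0, 2.7]
wrist_force: [-1.3, -1.2, 5.7]
width: 45.3
grasp_force: 20.0
```

Call:
servo_tool:
  steps:
    - [0,0,0,0,0,0,0.25]
    - [0,0,0,0,0,0,0.25]
    - [0,0,0,0,0,0,0.25]
    - [0,0,-30,0,0,0,0.25]
    - [0,0,-45,0,0,0,0.25]
    - [0,0,0,0,0,2.7,0.25]
    - [-5,53,0,0,0,0,0.25]
    - [-5,53,0,0,0,0,0.25]
    - [-5,53,0,0,0,0,0.25]
    - [-5,53,0,0,0,0,0.25]
    - [-5,53,0,0,0,0,0.25]
    - [0,0,0,0,0,0,0.25]

```text
time_s: 31.62
position: [473.6, 0.4, 182.5]
eef_rot: [180.0, -0.0, -0.3]
wrist_force: [0.5, -0.1, 0.7]
width: 59.2
grasp_force: 0.0
```

```bash
python3 chk.py k4 plaque 503.8 268.5 2.7 6;  python3 go.py 473.3 2.7 185 0 473.3 2.7 109 0 473.3 2.7 185 0 566 271.5 185 0 566 271.5 115 0
```

```text
top [5.0361e+02 2.6699e+02 8.2000e-01 1.2000e-01]
side [5.0396e+02 2.6842e+02 2.9100e+00 4.0000e-02]
31.82 [473.7   4.  182.2] [-1.7998e+02  1.0000e-02  1.1000e-01] 58.8
turn 0.1 shift [-0.4  1.3 -2.8] N 1 [-0.4  1.3 -2.8]
turn -0.0 shift [ 0.  0. 76.] N 2 [ 0.  0. 38.]
turn -0.0 shift [  0.   0. -76.] N 2 [  0.   0. -38.]
turn -0.0 shift [  92.7 -268.8   -0. ] N 6 [ 15.4 -44.8  -0. ]
turn -0.0 shift [ 0.  0. 70.] N 2 [ 0.  0. 35.]
```

View pics/k4.png

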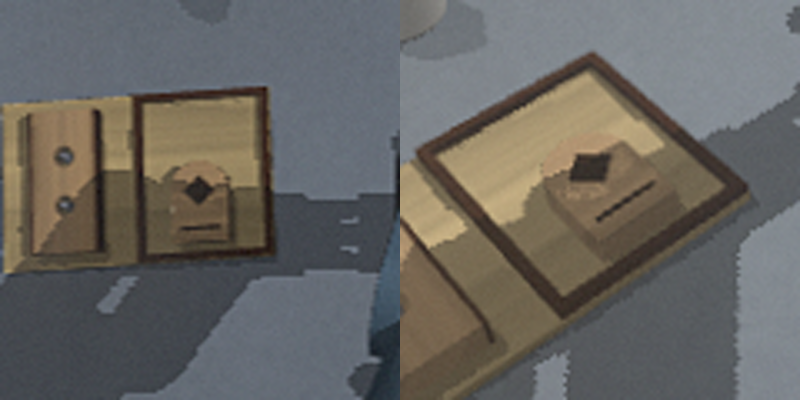

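The plaque lies in the front part of the recess at about (200,205). Now the brown knob.

Call:
servo_tool:
  steps:
    - [-0.4,1.3,0,0,0,0,0.25]
    - [0,0,35,0,0,0,0.25]
    - [0,0,28,0,0,0,0.25]
    - [0,0,10,0,0,0,0.25]
    - [0,0,0,0,0,0,0.25]
    - [0,0,0,0,0,0,-0.6]
    - [0,0,0,0,0,0,-0.6]
    - [0,0,0,0,0,0,-0.6]
    - [0,0,0,0,0,0,-0.6]
    - [0,0,0,0,0,0,-0.6]
    - [0,0,0,0,0,0,-0.6]
    - [0,0,0,0,0,0,-0.6]
  squeeze: 15

```text
time_s: 33.33
position: [473.7, 1.7, 109.9]
eef_rot: [180.0, -0.0, 0.0]
wrist_force: [-1.4, 0.4, 5.2]
width: 29.0
grasp_force: 15.0
```

Call:
servo_tool:
  steps:
    - [0,0,-26,0,0,0,-0.6]
    - [0,0,-50,0,0,0,-0.6]
    - [15.4,-44.8,0,0,0,0,-0.6]
    - [15.4,-44.8,0,0,0,0,-0.6]
    - [15.4,-44.8,0,0,0,0,-0.6]
    - [15.4,-44.8,0,0,0,0,-0.6]
    - [15.4,-44.8,0,0,0,0,-0.6]
    - [15.4,-44.8,0,0,0,0,-0.6]
    - [0,0,0,0,0,0,-0.6]
    - [0,0,0,0,0,0,-0.6]

```text
time_s: 34.58
position: [565.0, 270.1, 184.5]
eef_rot: [180.0, 0.1, 0.0]
wrist_force: [0.1, -0.7, 0.2]
width: 28.8
grasp_force: 15.0
```

```bash
python3 held.py turned_knob 76 h5;  python3 go.py 566 271.5 115 0
```

```text
[565.  270.1 184.5] 0.04 28.79301475104996
top turned_knob None
side turned_knob [5.6346e+02 2.6893e+02 3.1300e+00 1.6000e-01]
34.77 [565.4 269.5 185.2] [ 1.7999e+02  2.0000e-02 -5.0000e-02] 29.3
turn -0.0 shift [ 0.6 -2.  70.2] N 2 [ 0.3 -1.  35.1]
```

View pics/h5.png

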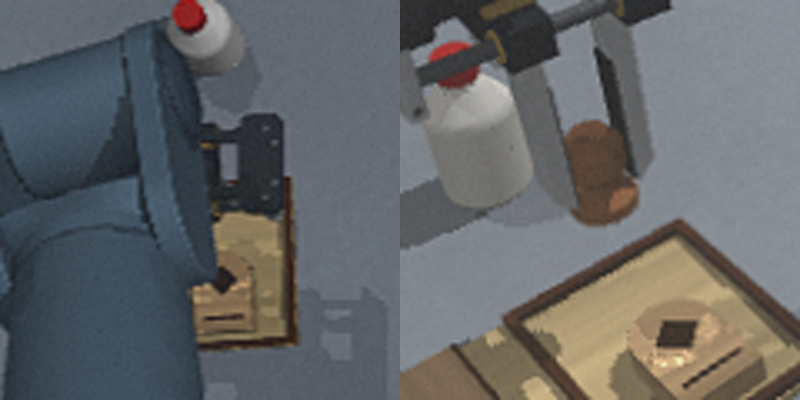

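The knob hangs upright in the grip at about (603,175) in the side view. Lowering.

Call:
servo_tool:
  steps:
    - [0.6,-1.5,30,0,0,0,-0.6]
    - [0,0,27,0,0,0,-0.6]
    - [0,0,9,0,0,0,-0.6]
    - [0,0,2,0,0,0,-0.6]
    - [0,0,0,0,0,0,-0.6]
    - [0,0,0,0,0,0,-0.6]

```text
time_s: 35.52
position: [566.8, 272.3, 118.6]
eef_rot: [-180.0, -0.1, 0.0]
wrist_force: [1.4, 0.7, 1.3]
width: 29.5
grasp_force: 15.0
```

Call:
servo_tool:
  steps:
    - [0,0,1.5,0,0,0,-0.6]
    - [0,0,0.5,0,0,0,-0.6]
    - [0,0,0,0,0,0,-0.6]
    - [0,0,0,0,0,0,-0.6]

```text
time_s: 36.02
position: [566.4, 272.2, 115.9]
eef_rot: [-180.0, -0.0, 0.0]
wrist_force: [-0.4, -0.4, 4.7]
width: 29.5
grasp_force: 15.0
```

Call:
servo_tool:
  steps:
    - [0,0,0,0,0,0,0.1]
    - [0,0,0,0,0,0,0.1]
    - [0,0,0,0,0,0,0.1]
    - [0,0,-30,0,0,0,0.1]
    - [0,0,-50,0,0,0,0.1]
    - [0,50,-20,0,0,0,0.1]
    - [0,50,-20,0,0,0,0.1]
    - [0,50,0,0,0,0,0.1]
    - [0,50,0,0,0,0,0.1]
    - [0,50,0,0,0,0,0.1]
    - [0,0,0,0,0,0,0.1]
    - [0,0,0,0,0,0,0.1]

```text
time_s: 37.52
position: [566.2, 22.5, 235.2]
eef_rot: [-180.0, 0.0, 0.0]
wrist_force: [0.9, -0.1, 0.2]
width: 52.1
grasp_force: 0.0
```

```bash
python3 chk.py k5 turned_knob 566 272 0 6
python3 - <<'E'
from h import *
p=read_camera("side"); cv2.imwrite("pics/end.png",p["pixels"])
E
```

```text
top [5.6721e+02 2.7154e+02 2.7000e-01 3.5000e-01]
side [ 5.6683e+02  2.7218e+02 -1.1000e+00  7.0000e-02]
```

View pics/k5.png

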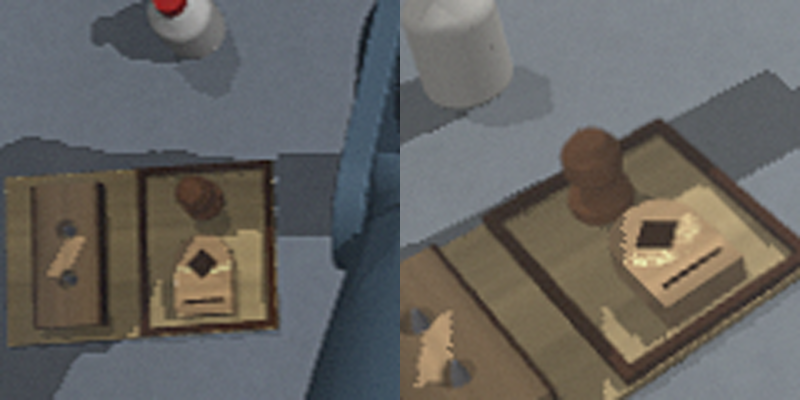

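View pics/end.png

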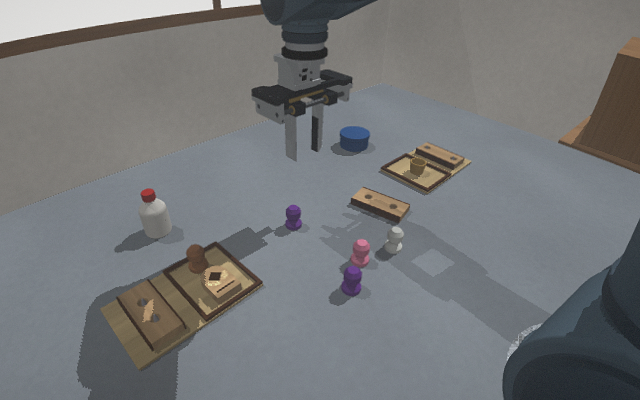

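Both kits are complete. The knob stands upright at (196,258) and the plaque lies at (222,280). The cup is in its recess at (418,166), and the spare board is untouched at (380,203). I'm handing the job in.

```bash
python3 -c "
from workcell import *
print(sign_off())"
```

```text
the job is handed in; nothing more can be done
None
```

Both kits are made up as asked and the job is handed in at about 38 s. The last pictures show every part seated or standing in its tray, and the spare board, tin, glue bottle and look-alikes were left alone.

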